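Rank the kiln posts by height on the prop board

TASK

Put the four loose kiln posts away on the wooden prop board in order of height: stand them upright, one centred on each round pad, with the tallest on the pad next to the tall end stop and stepping down to the shortest at the other end.

Things in the scene. Friction and masses are not known exactly. Their poses are not given: they have to be found in the camera images.
- post105: the tallest of the four loose kiln posts: an upright plain off-white fireclay tube 105 mm high, 36 mm outside diameter, 16 mm bore, about 168 g, standing loose on the table (a wall rises behind the table at about x = 0.7 m); origin at the centre of its underside, z along the tube, up
- post85: the second tallest of the four loose kiln posts: an upright plain off-white fireclay tube 85 mm high, 36 mm outside diameter, 16 mm bore, about 136 g, standing loose on the table (a wall rises behind the table at about x = 0.7 m); origin at the centre of its underside, z along the tube, up
- post65: the second shortest of the four loose kiln posts: an upright plain off-white fireclay tube 65 mm high, 36 mm outside diameter, 16 mm bore, about 104 g, standing loose on the table (a wall rises behind the table at about x = 0.7 m); origin at the centre of its underside, z along the tube, up
- post45: the shortest of the four loose kiln posts: an upright plain off-white fireclay tube 45 mm high, 36 mm outside diameter, 16 mm bore, about 72 g, standing loose on the table (a wall rises behind the table at about x = 0.7 m); origin at the centre of its underside, z along the tube, up
- pad0: number 0 of four equal fixed pale round pads (56 mm diameter, 5 mm thick) in a row, 74 mm apart, along a wooden board (70 x 348 x 16 mm, fixed; its pose varies); origin at the centre of the pad's underside, 16 mm above the table; the pad's top is 5 mm higher (21 mm); y axis along the row, x across it; pad0 to pad3 follow one another towards +y
- pad1: number 1 of four equal fixed pale round pads (56 mm diameter, 5 mm thick) in a row, 74 mm apart, along a wooden board (70 x 348 x 16 mm, fixed; its pose varies); origin at the centre of the pad's underside, 16 mm above the table; the pad's top is 5 mm higher (21 mm); y axis along the row, x across it; pad0 to pad3 follow one another towards +y
- pad2: number 2 of four equal fixed pale round pads (56 mm diameter, 5 mm thick) in a row, 74 mm apart, along a wooden board (70 x 348 x 16 mm, fixed; its pose varies); origin at the centre of the pad's underside, 16 mm above the table; the pad's top is 5 mm higher (21 mm); y axis along the row, x across it; pad0 to pad3 follow one another towards +y
- pad3: number 3 of four equal fixed pale round pads (56 mm diameter, 5 mm thick) in a row, 74 mm apart, along a wooden board (70 x 348 x 16 mm, fixed; its pose varies); origin at the centre of the pad's underside, 16 mm above the table; the pad's top is 5 mm higher (21 mm); y axis along the row, x across it; pad0 to pad3 follow one another towards +y
- end_stop: tall upright dark wooden block fixed on one end of the board (66 mm across it, 18 mm along it, 70 mm high, top 86 mm above the table), 48 mm from the centre of the nearest pad: pad0 in some runs, pad3 in others; the board's other end has only a flat strip 6 mm high; origin at the centre of its underside
Things that resemble listed ones, but are neither listed nor needed, are in the scene too. What is shaped like the post65 but green is not meant. Leave any red look-alike of the post45 alone.

How it is judged:
By the outcome, as a careful person would: the job done as asked, in the order asked, and still so for the second after the job is handed in, with the robot touching nothing.
It also fails if it takes over 104 s, if anything falls off the work surface, if the arm or the gripper's body presses on something with over 40 N, if the wrist force passes 120 N, or if a joint passes its speed limit or range.

ROBOT

A 6-joint arm with a two-finger parallel gripper is mounted at the origin on the work surface; the furniture and walls round the work are solid. World frame = base frame: x ahead of the robot, y to its left, z up, the work surface at z = 0. Lengths are in m, angles in degrees, forces in N, time in s.
With the tool pointing down it reaches from about 0.35 to 0.875 m from the base axis. Payload 4.2 kg.
Tool frame: the origin (TCP) lies on the centre line of the jaws, within the pads' length; the fingertips stand 11 mm ahead of it and the grasp point (between the pads) lies 8 mm behind it; y points along the fingers, z is the direction in which the jaws open and shut, and the axes are right-handed (so a half turn about y gives the same grasp; the last joint's range is limited). The gripper opens to 87 mm and grips with 3 to 60 N. Pads are 19 mm wide; open, the fingers measure 117 mm over their backs; the gripper's body (75 mm by 190 mm) begins 51 mm behind the grasp point.
Start: joints at [-57.319, 22.042, 0.453, 0, -68.411, -14.817], TCP at [0.192, -0.595, 0.234] pointing down, gripper open.
Joint ranges: [-179.83, 179.83], [-69.29, 118.12], [-61.27, 80.66], [-181.25, 117.63], [-171.15, -9.14], [-177.46, 177.46]. Speed limits (degrees/s): [159.86, 159.86, 180, 180, 180, 180].

INTERFACE

Orientations are given as a 3x3 rotation matrix whose columns are the frame's x, y, z axes.
In Python, from station import r, optics gives the robot as it stands. The module is installed in compiled form; this text tells all that it offers.
- The arm moves only by the tool step_arm, never from a script. Its argument "moves" is a list that holds one entry, the list of rows, each a list of 7 numbers: the turn, a rotation vector about the tool's x, y, z in rad, then the shift along the tool's x, y, z in cm, then the opening in per cent of the stroke, from 0 (shut) to 100 (fully open). A call has exactly 5 rows; each row is the pose to reach, as a shift and turn from the pose commanded when the call began, along the tool's axes at that moment; what a row does not reach only later rows make up. A row lasts 1/12 s, in which the tool goes at most 41.7 mm and 7.16 degrees, less where a joint would pass 70% of its speed; a pose out of reach is approached as far as the arm can. A call with a gripper value outside its range is refused whole. The fingers move at their own pace and stop on an object; the grip force is fixed at half the most. Time passes only in rows, so rows that repeat a pose let the fingers close, or fill a call up. It gives the time, the measured TCP pose, the force and the opening at its end, in the units of the state.
- r.sense(): the state, without advancing time (a new reading comes with each control period).
- optics.capture(name): name is "scene" or "top"; returns a dict with "image" (400x640x3 uint8, red, green, blue), "fov_y" (degrees; the focal length in pixels is half the picture's height over the tangent of half this angle, whatever the lens; pixels are square), "cx", "cy" (the principal point, pixels), "cam_to_world" (4x4, takes a point from camera to world coordinates). Camera axes: x right, y down, z forward; pixel columns grow to the right and rows downward; lengths in m; the calibration is good to about 2 mm. A picture is of the moment at which its call begins. There is no depth.
- r.finish_job(): hands the job in, once; it reports no verdict.
The state is a dict: "time_s": time; "joints": joint angles; "joint_velocities": joint speeds; "effort": joint torques, N m; "tcp_pos": TCP position; "ee_rot": TCP orientation; "wrist_force": force on the tool from outside, world axes, zero at the start; "moment": the same for the moment, N m; "gripper_width": opening from 0.0 (shut) to 1.0 (fully open).
Only numpy, scipy, OpenCV 4.12 (cv2) and the standard library are available. Lean on these libraries where they do the work, as an engineer would, in place of code of your own. Each camera call takes 0.05 s, during which the arm holds its last target.

## Working session

There is one attempt and no reset: what is moved stays moved. The work goes in short steps, Python scripts to look and compute and a tool call to move; the robot and the scene stay as the last step left them, time stands still between calls to the robot, and variables do not carry over. Pictures are saved under pics/ and viewed, and the job is handed in when it is done.

Besides the shell and the picture viewer there is one more tool, called after ">>>" by a JSON object that holds its "method" and its "body", one argument or row to a line. step_arm: Moves the arm, as the interface text tells. Its arguments: {"type":"object","properties":{"moves":{"type":"array"}},"required":["moves"]}

```bash
mkdir -p pics; ls; python3 - <<'E'
from station import r, optics
import cv2, numpy as np
s=r.sense(); print(s)
for n in("scene","top"):
    c=optics.capture(n); print(n,c["fov_y"],c["cx"],c["cy"],np.round(c["cam_to_world"],4).tolist())
    cv2.imwrite(f"pics/{n}0.png",c["image"][:,:,::-1])
E
```

```text
pics
{'time_s': 0.0, 'joints': array([-5.73179029e+01,  2.20907576e+01,  3.79669892e-01, -2.93517704e-02,
       -6.84117073e+01, -1.48166129e+01]), 'joint_velocities': array([-0.02690276,  0.02720421,  0.00804812,  0.09647725,  0.04636898,
        0.04934474]), 'effort': array([ 4.69152801e-04, -3.90664387e+01,  1.87402260e+01,  4.21988860e+00,
        1.09869184e-02, -1.76593398e-04]), 'tcp_pos': array([ 0.19158032, -0.59429988,  0.23245794]), 'ee_rot': array([[ 9.51837318e-01, -7.56308358e-04, -3.06602589e-01],
       [ 3.06603510e-01,  2.06104637e-03,  9.51835091e-01],
       [-8.79586821e-05, -9.99997590e-01,  2.19366764e-03]]), 'wrist_force': array([ 0.31658283,  0.20424196, -0.8538115 ]), 'moment': array([ 0.04365163,  0.0061372 , -0.06488387]), 'gripper_width': 0.999147351276917}
scene 49.26127336410629 316.76666984990584 195.52164244642196 [[-0.8925, -0.2467, 0.3777, 0.0646], [-0.4506, 0.5268, -0.7207, 0.9388], [-0.0212, -0.8134, -0.5813, 0.6725], [0.0, 0.0, 0.0, 1.0]]
top 43.31450907660687 315.97427750131595 206.20643375726414 [[-0.0061, -0.9878, 0.1557, 0.2686], [-0.9997, 0.0021, -0.0263, 0.1696], [0.0257, -0.1558, -0.9875, 1.2984], [0.0, 0.0, 0.0, 1.0]]
```

View pics/scene0.png

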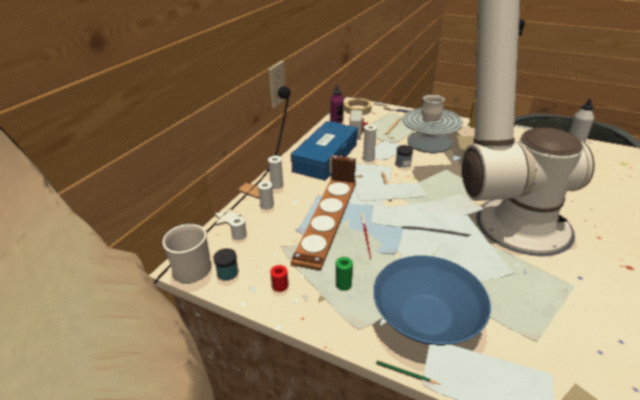

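View pics/top0.png

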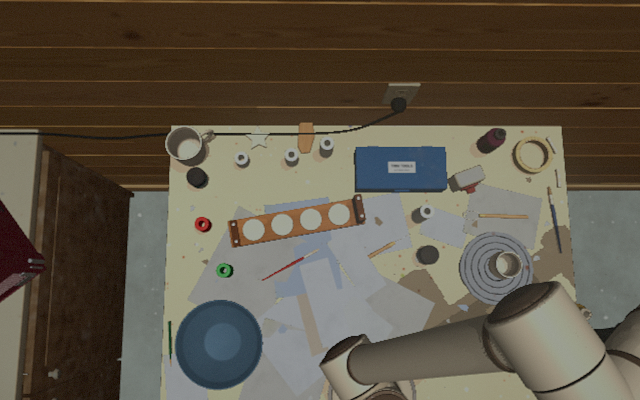

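```bash
cat > h.py <<'E'
import numpy as np, cv2
from station import r, optics
def cap(n):
    return optics.capture(n)
def K(c):
    f=200/np.tan(np.radians(c["fov_y"]/2)); return f
def pix(c,P):
    M=np.linalg.inv(c["cam_to_world"]); P=np.atleast_2d(P); q=P@M[:3,:3].T+M[:3,3]; f=K(c)
    return np.c_[c["cx"]+f*q[:,0]/q[:,2], c["cy"]+f*q[:,1]/q[:,2]]
def ray(c,u,v,z):
    f=K(c);M=c["cam_to_world"]; d=M[:3,:3]@np.array([(u-c["cx"])/f,(v-c["cy"])/f,1]); o=M[:3,3]
    return o+d*(z-o[2])/d[2]
def crop(c,u0,v0,u1,v1,s,name):
    im=np.ascontiguousarray(c["image"][v0:v1,u0:u1,::-1]); im=cv2.resize(im,None,fx=s,fy=s,interpolation=cv2.INTER_CUBIC)
    cv2.imwrite("pics/"+name,im)
E
python3 - <<'E'
from h import *
c=cap("top"); crop(c,180,120,380,260,4,"t1.png"); crop(c,380,180,470,270,6,"t2.png")
d=cap("scene"); crop(d,215,110,395,290,3.3,"s1.png") if 0 else None
im=d["image"][110:280,215:395,::-1]; cv2.imwrite("pics/s1.png",cv2.resize(im,None,fx=3.5,fy=3.5,interpolation=cv2.INTER_CUBIC))
for n,h,(u,v) in [("105",.105,(426,211)),("85",.085,(326,144)),("65",.065,(291,155)),("45",.045,(241,158))]:
    P=ray(c,u,v,h); print(n,P.round(4),np.hypot(*P[:2]).round(3),pix(d,P).round(1),pix(d,P*[1,1,0]).round(1))
for u,v in [(254,230),(282.5,224.5),(311,219.5),(339.5,214.5)]:
    P=ray(c,u,v,.021); print(P.round(4),pix(d,P).round(1))
E
```

```text
105 [ 0.4445 -0.1273  0.105 ] 0.462 [[370.6 127.5]] [[368.9 159.3]]
85 [0.6166 0.1114 0.085 ] 0.627 [[275.9 159.7]] [[278.2 186.4]]
65 [0.5936 0.1988 0.065 ] 0.626 [[266.2 185. ]] [[268.4 205.9]]
45 [0.591  0.3266 0.045 ] 0.675 [[238.3 220.7]] [[240.7 235.6]]
[0.4091 0.2935 0.021 ] [[315.5 242.6]]
[0.4229 0.2212 0.021 ] [[324.1 222.4]]
[0.4356 0.1485 0.021 ] [[332.3 204.4]]
[0.4483 0.0754 0.021 ] [[339.7 188.1]]
```

View pics/t1.png

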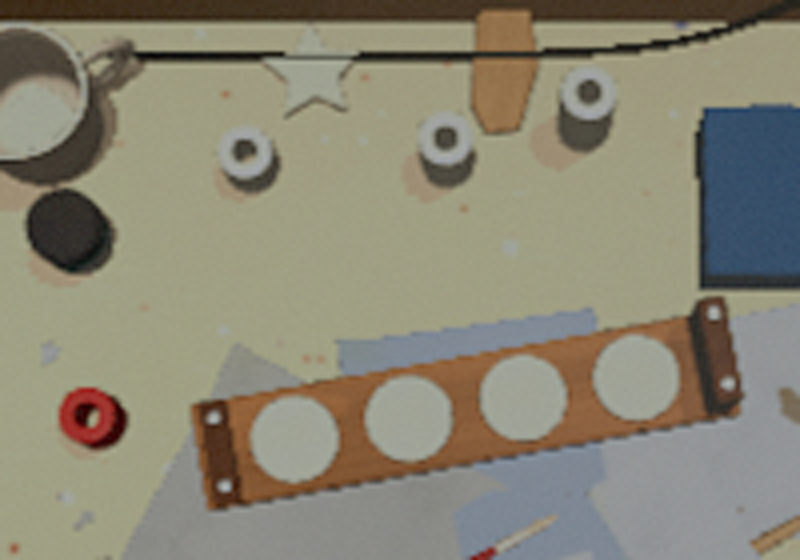

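View pics/t2.png

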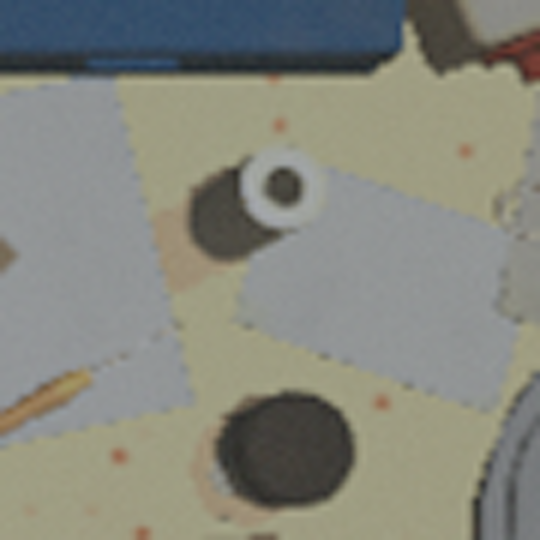

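View pics/s1.png

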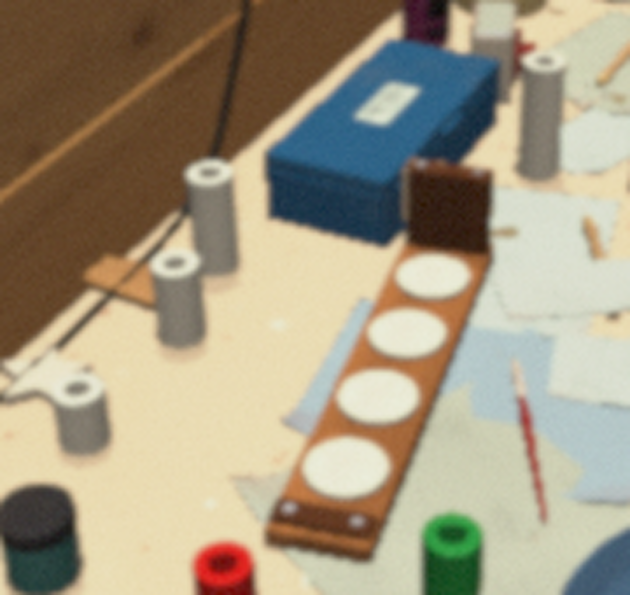

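```bash
cat >> h.py <<'E'
def blob(c,u,v,rad,thr=None,fill=True):
    """centre of pale blob nearest (u,v), via otsu at 8x"""
    u0,v0=int(u)-rad,int(v)-rad; g=c["image"][v0:v0+2*rad+1,u0:u0+2*rad+1].astype(np.float32)
    g=g.min(axis=2); s=8; g=cv2.resize(g,None,fx=s,fy=s,interpolation=cv2.INTER_CUBIC); g=np.clip(g,0,255).astype(np.uint8)
    t,b=cv2.threshold(g,thr or 0,255,cv2.THRESH_BINARY+(0 if thr else cv2.THRESH_OTSU))
    cs,_=cv2.findContours(b,cv2.RETR_EXTERNAL,cv2.CHAIN_APPROX_NONE)
    ctr=((u-u0+.5)*s,(v-v0+.5)*s)
    k=max(cs,key=lambda q:cv2.pointPolygonTest(q,ctr,True))
    (x,y),ax,an=cv2.fitEllipse(k); return (x+.5)/s-.5+u0,(y+.5)/s-.5+v0,np.array(ax)/s,t
E
python3 - <<'E'
from h import *
c=cap("top");d=cap("scene")
for n,h,(u,v),(a,b) in [("105",.105,(427,211),(370,127)),("85",.085,(327,143),(275,159)),("65",.065,(291.5,155),(265,185)),("45",.045,(241.5,158),(237,221))]:
    x=blob(c,u,v,9); P=ray(c,x[0],x[1],h); y=blob(d,a,b,7);Q=ray(d,y[0],y[1],h)
    print(n,np.round(x[:2],1),x[2].round(1),P.round(4),'| scene',np.round(y[:2],1),y[2].round(1),Q.round(4))
Ps=[];Qs=[]
for (u,v),(a,b) in zip([(254,230),(282.5,224.5),(311,219.5),(339.5,214.5)],[(314,243),(323,223),(331,205),(339,188)]):
    x=blob(c,u,v,14);P=ray(c,x[0],x[1],.021); y=blob(d,a,b,15);Q=ray(d,y[0],y[1],.021)
    Ps.append(P);Qs.append(Q);print(np.round(x[:2],1),x[2].round(1),P.round(4),'|',np.round(y[:2],1),y[2].round(1),Q.round(4))
for A in(Ps,Qs):
    A=np.array(A);print(np.linalg.norm(np.diff(A,axis=0),axis=1).round(4),np.degrees(np.arctan2(*(A[0]-A[3])[:2])))
E
```

```text
105 [428.4 209.9] [18.3 23. ] [ 0.4471 -0.1332  0.105 ] | scene [371.8 125.6] [13.4 16.5] [ 0.4457 -0.1395  0.105 ]
85 [327.2 142.6] [21.1 21.8] [0.6201 0.1083 0.085 ] | scene [276.3 159.8] [10.9 16.7] [0.6152 0.1114 0.085 ]
65 [290.5 155. ] [19.9 22.6] [0.5936 0.2    0.065 ] | scene [264.9 183.6] [11.  14.3] [0.6   0.195 0.065]
45 [240.8 157.5] [21.  22.3] [0.5923 0.3271 0.045 ] | scene [236.6 219.1] [12.8 17. ] [0.5981 0.3235 0.045 ]
[253.1 229.2] [21.6 22. ] [0.411  0.2957 0.021 ] | [313.4 243. ] [17.6 25.3] [0.4126 0.2969 0.021 ]
[281.8 224.1] [21.5 21.8] [0.424  0.2231 0.021 ] | [319.8 220.3] [19.  29.8] [0.4356 0.2184 0.021 ]
[310.3 218.9] [21.4 21.7] [0.4371 0.1502 0.021 ] | [327.2 201.8] [18.6 29.4] [0.4517 0.1441 0.021 ]
[338.6 213.9] [21.3 21.6] [0.4499 0.0775 0.021 ] | [335.7 187.3] [15.1 26.7] [0.4595 0.0764 0.021 ]
[0.0737 0.0741 0.0738] -10.106593602505022
[0.0818 0.076  0.0681] -12.015004451580289
```

```bash
cat >> h.py <<'E'
from scipy.optimize import minimize
T=np.linspace(0,2*np.pi,48,endpoint=False); C=np.c_[np.cos(T),np.sin(T)]
def whit(c):
    g=c["image"].astype(np.float32); return cv2.GaussianBlur(g[:,:,2]*1.0+g.min(2)*.5,(0,0),.5)
def ringfit(c,x,y,z,radii,wts,span=.012):
    g=whit(c)
    def f(p):
        s=0
        for rr,w in zip(radii,wts):
            P=np.c_[p[0]+rr*C[:,0],p[1]+rr*C[:,1],np.full(len(C),z)]; q=pix(c,P).astype(np.float32)
            s+=w*cv2.remap(g,q[None,:,0],q[None,:,1],cv2.INTER_LINEAR).mean()
        return -s
    gr=np.arange(-span,span+1e-9,.001)
    b=min(((x+i,y+j) for i in gr for j in gr),key=f)
    m=minimize(f,b,method="Nelder-Mead",options=dict(initial_simplex=[b,(b[0]+.001,b[1]),(b[0],b[1]+.001)]))
    return m.x,-m.fun
def post(c,x,y,ztop,span=.012): return ringfit(c,x,y,ztop,[.004,.010,.013,.016,.0205,.0225],[-1,.7,.7,.7,-.55,-.55],span)
def pad(c,x,y,span=.012): return ringfit(c,x,y,.021,[.023,.026,.030,.033],[1,1,-1,-1],span)
E
python3 - <<'E'
from h import *
c=cap("top");d=cap("scene")
for n,h,x,y in [("105",.105,.4445,-.128),("85",.085,.6166,.1114),("65",.065,.5936,.1988),("45",.045,.591,.3266)]:
    print(n,[(a.round(4),round(float(s))) for a,s in (post(k,x,y,h) for k in(c,d))])
for x,y in [(.410,.295),(.4235,.2225),(.4365,.1495),(.449,.0765)]:
    print([(a.round(4),round(float(s))) for a,s in (pad(k,x,y) for k in(c,d))])
E
```

```text
105 [(array([ 0.4453, -0.1298]), 184), (array([ 0.4474, -0.13  ]), 102)]
85 [(array([0.6208, 0.109 ]), 203), (array([0.6228, 0.1097]), 155)]
65 [(array([0.5965, 0.1987]), 203), (array([0.5985, 0.1992]), 175)]
45 [(array([0.5934, 0.3278]), 201), (array([0.5953, 0.3279]), 147)]
[(array([0.4109, 0.2957]), 248), (array([0.4121, 0.2961]), 275)]
[(array([0.4237, 0.223 ]), 242), (array([0.4249, 0.2235]), 255)]
[(array([0.437 , 0.1503]), 230), (array([0.4378, 0.151 ]), 239)]
[(array([0.4498, 0.0773]), 224), (array([0.4511, 0.0776]), 233)]
```

```bash
cat >> h.py <<'E'
from scipy.spatial.transform import Rotation as Ro
def go(x,y,z,yaw):
    """tool-axis turn & shift (cm) from measured pose to target, tool down, jaw axis at yaw"""
    s=r.sense(); R=s["ee_rot"]; a=np.radians(yaw)
    zt=np.array([np.cos(a),np.sin(a),0]); yt=np.array([0,0,-1.]); Rt=np.c_[np.cross(yt,zt),yt,zt]
    rv=Ro.from_matrix(R.T@Rt).as_rotvec(); d=R.T@(np.array([x,y,z])-s["tcp_pos"])*100
    print("t",round(s["time_s"],2),"tcp",s["tcp_pos"].round(4),"yaw",np.degrees(np.arctan2(R[1,2],R[0,2])).round(2),"F",s["wrist_force"].round(1),"w",round(float(s["gripper_width"]),3),"j",s["joints"].round(0))
    print("turn",rv.round(4),"shift cm",d.round(3))
E
python3 - <<'E'
from h import *
c=cap("top");d=cap("scene")
def tri(a,b):
    A=[];B=[]
    for k,(u,v) in((c,a),(d,b)):
        o=k["cam_to_world"][:3,3];w=ray(k,u,v,0)-o;w/=np.linalg.norm(w);m=np.eye(3)-np.outer(w,w);A.append(m);B.append(m@o)
    return np.linalg.solve(sum(A),sum(B)).round(3)
print("cup",tri((510,263),(433,98)))
print("mug rim ctr",tri((183,147),(187,239)))
print("jar",tri((197,177),(226,260)))
print("box",tri((401,167),(326,143)))
print("bottle top",tri((497,131),(337,90)))
for u,v in[(168,147),(205,147),(183,128),(183,166),(212,133)]: print("mug",ray(c,u,v,.08).round(3))
go(.446,-.13,.20,100)
E
```

```text
cup [ 0.317 -0.306  0.146]
mug rim ctr [0.609 0.465 0.091]
jar [0.544 0.439 0.038]
box [ 0.565 -0.082  0.05 ]
bottle top [ 0.637 -0.308  0.119]
mug [0.61  0.503 0.08 ]
mug [0.61  0.412 0.08 ]
mug [0.659 0.468 0.08 ]
mug [0.562 0.464 0.08 ]
mug [0.646 0.395 0.08 ]
t 0.5 tcp [ 0.1918 -0.5948  0.2335] yaw 107.87 F [ 0.3 -0.3  0.1] w 1.002 j [-57.  22.   0.  -0. -68. -15.]
turn [-0.0002  0.1373 -0.    ] shift cm [38.458  3.355 36.437]
```

>>> {"method": "step_arm", "body": {
  "moves": [
    [[0, 0.137, 0, 38.46, 0, 36.44, 60], [0, 0.137, 0, 38.46, 0, 36.44, 60], [0, 0.137, 0, 38.46, 0, 36.44, 60], [0, 0.137, 0, 38.46, 0, 36.44, 60], [0, 0.137, 0, 38.46, 0, 36.44, 60]]
  ]
}}

```text
time_s: 0.92
tcp_pos: [0.2917, -0.4114, 0.2337]
ee_rot: [[0.985, 0.0, -0.173], [0.173, -0.0, 0.985], [0.0, -1.0, -0.0]]
wrist_force: [1.6, -0.8, 0.1]
gripper_width: 0.711
```

```bash
python3 -c "
from h import *
go(.4463,-.13,.2,100)"
```

```text
t 0.92 tcp [ 0.2917 -0.4114  0.2337] yaw 99.97 F [ 1.6 -0.8  0.1] w 0.711 j [-36.  10. -16.   0. -64. -44.]
turn [ 0.0004 -0.0005  0.0003] shift cm [20.1    3.365 25.037]
```

>>> {"method": "step_arm", "body": {
  "moves": [
    [[0, 0, 0, 20.1, 0, 25.0, 60], [0, 0, 0, 20.1, 0, 25.0, 60], [0, 0, 0, 20.1, 0, 25.0, 60], [0, 0, 0, 20.1, 0, 25.0, 60], [0, 0, 0, 20.1, 0, 25.0, 60]]
  ]
}}

```text
time_s: 1.33
tcp_pos: [0.3921, -0.2285, 0.2341]
ee_rot: [[0.985, 0.001, -0.174], [0.174, -0.0, 0.985], [0.001, -1.0, -0.0]]
wrist_force: [0.8, -0.5, 0.2]
gripper_width: 0.601
```

```bash
python3 -c "
from h import *
go(.4463,-.13,.2,100)"
```

```text
t 1.33 tcp [ 0.3921 -0.2285  0.2341] yaw 100.01 F [ 0.8 -0.5  0.2] w 0.601 j [-10.   5. -22.   0. -63. -70.]
turn [0.0005 0.0003 0.0012] shift cm [7.044 3.411 8.76 ]
```

>>> {"method": "step_arm", "body": {
  "moves": [
    [[0, 0, 0, 7.04, 3.4, 8.76, 60], [0, 0, 0, 7.04, 3.4, 8.76, 60], [0, 0, 0, 7.04, 3.4, 8.76, 60], [0, 0, 0, 7.04, 3.4, 8.76, 60], [0, 0, 0, 7.04, 3.4, 8.76, 60]]
  ]
}}

```text
time_s: 1.75
tcp_pos: [0.4461, -0.1305, 0.1992]
ee_rot: [[0.984, -0.001, -0.177], [0.177, -0.0, 0.984], [-0.001, -1.0, 0.0]]
wrist_force: [0.1, 0.2, 0.5]
gripper_width: 0.603
```

```bash
python3 -c "
from h import *
go(.4463,-.13,.082,100)
c=cap('top');d=cap('scene')
cv2.imwrite('pics/s2.png',np.hstack([d['image'][60:300,250:640,::-1],c['image'][150:390,250:640,::-1]]))
go(.4463,-.13,.082,100)
"
```

```text
t 1.75 tcp [ 0.4461 -0.1305  0.1992] yaw 100.22 F [0.1 0.2 0.5] w 0.603 j [  4.   8. -24.   0. -58. -84.]
turn [-0.0001  0.0038 -0.0012] shift cm [ 0.047 11.716  0.046]
t 1.85 tcp [ 0.4456 -0.1321  0.1998] yaw 100.02 F [ 0.1 -0.5  0.2] w 0.599 j [  4.   8. -24.   0. -58. -84.]
turn [0.0002 0.0004 0.0002] shift cm [ 0.106 11.781  0.2  ]
```

View pics/s2.png

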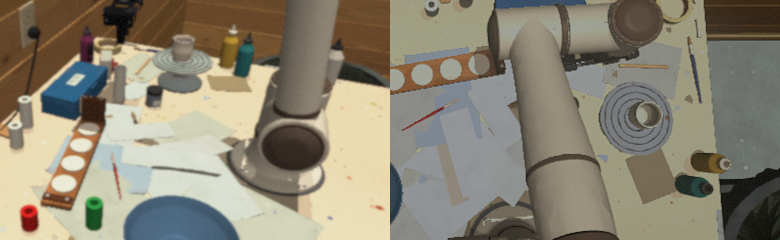

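>>> {"method": "step_arm", "body": {
  "moves": [
    [[0, 0, 0, 0.1, 3, 0.15, 60], [0, 0, 0, 0.1, 6, 0.15, 60], [0, 0, 0, 0.1, 9, 0.15, 60], [0, 0, 0, 0.1, 11.75, 0.15, 60], [0, 0, 0, 0.1, 11.75, 0.15, 60]]
  ]
}}

```text
time_s: 2.27
tcp_pos: [0.4423, -0.1315, 0.0782]
ee_rot: [[0.985, -0.01, -0.17], [0.17, 0.0, 0.985], [-0.01, -1.0, 0.002]]
wrist_force: [-1.3, -0.2, 0.7]
gripper_width: 0.601
```

```bash
python3 -c "
from h import *
go(.4463,-.13,.082,100)
d=cap('scene')
crop(d,320,60,440,200,4,'s3.png')
go(.4463,-.13,.082,100)
"
```

```text
t 2.27 tcp [ 0.4423 -0.1315  0.0782] yaw 99.79 F [-1.3 -0.2  0.7] w 0.601 j [  4.  17. -33.  -0. -40. -84.]
turn [-0.0021 -0.0036 -0.0097] shift cm [ 0.42  -0.387  0.077]
t 2.32 tcp [ 0.4443 -0.1315  0.0807] yaw 99.88 F [-0.3  0.5  0.9] w 0.595 j [  4.  17. -33.  -0. -40. -84.]
turn [-0.0006 -0.0021 -0.0055] shift cm [ 0.221 -0.135  0.116]
```

View pics/s3.png

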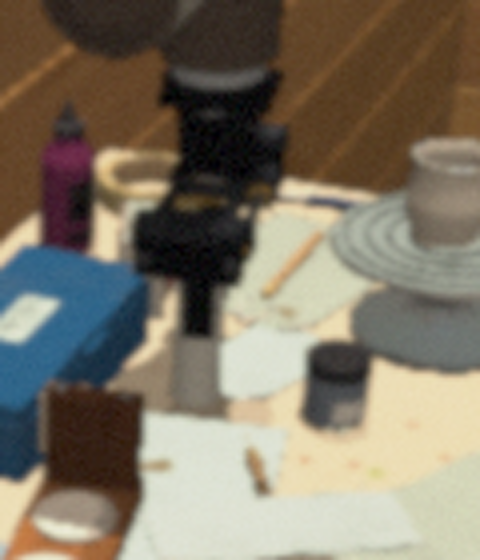

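>>> {"method": "step_arm", "body": {
  "moves": [
    [[0, 0, 0, 0.05, 0, 0, 0], [0, 0, 0, 0.05, 0, 0, 0], [0, 0, 0, 0.05, 0, 0, 0], [0, 0, 0, 0.05, 0, 0, 0], [0, 0, 0, 0.05, 0, 0, 0]]
  ]
}}

```text
time_s: 2.73
tcp_pos: [0.4482, -0.1302, 0.0838]
ee_rot: [[0.985, 0.004, -0.174], [0.174, -0.0, 0.985], [0.004, -1.0, -0.001]]
wrist_force: [-1.1, 0.6, 7.5]
gripper_width: 0.41
```

```bash
python3 -c "
from h import *
go(.4463,-.13,.23,100)"
```

```text
t 2.73 tcp [ 0.4482 -0.1302  0.0838] yaw 100.04 F [-1.1  0.6  7.5] w 0.41 j [  4.  17. -33.   0. -40. -84.]
turn [0.0008 0.0008 0.0037] shift cm [ -0.127 -14.623   0.038]
```

>>> {"method": "step_arm", "body": {
  "moves": [
    [[0, 0, 0, 0, 0, 0, 0], [0, 0, 0, 0, -2, 0, 0], [0, 0, 0, 0, -6, 0, 0], [0, 0, 0, 0, -10, 0, 0], [0, 0, 0, 0, -14, 0, 0]]
  ]
}}

```text
time_s: 3.15
tcp_pos: [0.4458, -0.13, 0.2235]
ee_rot: [[0.985, -0.002, -0.174], [0.174, 0.0, 0.985], [-0.002, -1.0, 0.001]]
wrist_force: [0.6, -0.2, -1.7]
gripper_width: 0.412
```

```bash
python3 -c "
from h import *
go(.4505,.0775,.23,100)"
```

```text
t 3.15 tcp [ 0.4458 -0.13    0.2235] yaw 100.02 F [ 0.6 -0.2 -1.7] w 0.412 j [  4.   7. -22.  -0. -61. -84.]
turn [-0.0006  0.0003 -0.0015] shift cm [ 4.069 -0.647 20.353]
```

>>> {"method": "step_arm", "body": {
  "moves": [
    [[0, 0, 0, 0.7, 0, 3, 0], [0, 0, 0, 1.4, 0, 7, 0], [0, 0, 0, 2.2, 0, 11, 0], [0, 0, 0, 3, 0, 15, 0], [0, 0, 0, 3.6, 0, 18, 0]]
  ]
}}

```text
time_s: 3.57
tcp_pos: [0.4502, 0.0557, 0.2222]
ee_rot: [[0.985, 0.0, -0.175], [0.175, 0.001, 0.985], [0.001, -1.0, 0.001]]
wrist_force: [0.0, -0.0, -1.9]
gripper_width: 0.404
```

>>> {"method": "step_arm", "body": {
  "moves": [
    [[0, 0, 0, 0.25, 0, 1.3, 0], [0, 0, 0, 0.47, 0, 2.3, 0], [0, 0, 0, 0.47, 0, 2.35, 0], [0, 0, 0, 0.47, 0, 2.35, 0], [0, 0, 0, 0.47, 0, 2.35, 0]]
  ]
}}

```text
time_s: 3.98
tcp_pos: [0.4512, 0.0765, 0.2219]
ee_rot: [[0.985, -0.001, -0.173], [0.173, -0.0, 0.985], [-0.001, -1.0, -0.0]]
wrist_force: [-0.7, -0.3, -2.0]
gripper_width: 0.405
```

```bash
python3 -c "
from h import *
go(.4505,.0775,.103,100)
c=cap('top');d=cap('scene')
crop(d,280,50,430,230,3.3,'s4.png')
go(.4505,.0775,.103,100)"
```

```text
t 3.98 tcp [0.4512 0.0765 0.2219] yaw 99.96 F [-0.7 -0.3 -2. ] w 0.405 j [  30.    6.  -23.   -0.  -61. -110.]
turn [ 0.0002 -0.0007 -0.0008] shift cm [-0.043 11.887  0.113]
t 4.08 tcp [0.4514 0.0763 0.222 ] yaw 99.92 F [-0.3  0.4 -2.3] w 0.405 j [  30.    6.  -23.   -0.  -61. -110.]
turn [ 0.0001 -0.0013 -0.0005] shift cm [-0.062 11.896  0.134]
```

View pics/s4.png

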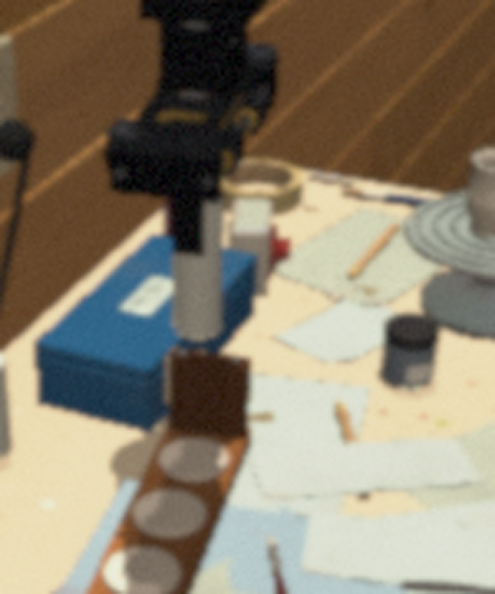

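```bash
python3 -c "
from h import *
d=cap('scene')
for x in(.4485,.4514,.4535):
  P=np.c_[x+.018*C[:,0],.0763+.018*C[:,1],np.full(48,.1395)]; q=pix(d,P); print(x,q.min(0).round(1),q.max(0).round(1))"
```

```text
0.4485 [332.7 145.2] [347.3 152.4]
0.4514 [331.6 144.9] [346.2 152.1]
0.4535 [330.8 144.8] [345.4 151.9]
```

>>> {"method": "step_arm", "body": {
  "moves": [
    [[0, 0, 0, -0.05, 2, 0.1, 0], [0, 0, 0, -0.05, 5, 0.1, 0], [0, 0, 0, -0.05, 8, 0.1, 0], [0, 0, 0, -0.05, 10, 0.1, 0], [0, 0, 0, -0.05, 11, 0.1, 0]]
  ]
}}

```text
time_s: 4.55
tcp_pos: [0.4492, 0.0766, 0.1094]
ee_rot: [[0.985, -0.005, -0.172], [0.172, -0.002, 0.985], [-0.005, -1.0, -0.001]]
wrist_force: [0.0, 0.4, -2.0]
gripper_width: 0.409
```

```bash
python3 -c "
from h import *
c=cap('top')
go(.4505,.0775,.1035,100)
c=cap('top')
go(.4505,.0775,.1035,100)"
```

```text
t 4.6 tcp [0.4488 0.0765 0.1086] yaw 99.89 F [-0.4 -0.6 -3.5] w 0.407 j [  30.   14.  -32.   -0.  -44. -110.]
turn [ 0.0017 -0.0019 -0.0068] shift cm [0.185 0.508 0.068]
t 4.65 tcp [0.4497 0.0769 0.1102] yaw 99.93 F [ 0.1  0.2 -1.3] w 0.409 j [  30.   14.  -32.   -0.  -44. -110.]
turn [ 0.0016 -0.0012 -0.0049] shift cm [0.097 0.673 0.049]
```

>>> {"method": "step_arm", "body": {
  "moves": [
    [[0, 0, 0, 0.1, 0, 0.05, 0], [0, 0, 0, 0.1, 0.3, 0.05, 0], [0, 0, 0, 0.1, 0.5, 0.05, 0], [0, 0, 0, 0.1, 0.6, 0.05, 0], [0, 0, 0, 0.1, 0.6, 0.05, 0]]
  ]
}}

```text
time_s: 5.07
tcp_pos: [0.4519, 0.0789, 0.1064]
ee_rot: [[0.985, 0.001, -0.174], [0.174, 0.0, 0.985], [0.001, -1.0, 0.0]]
wrist_force: [-0.1, -0.8, -1.7]
gripper_width: 0.407
```

>>> {"method": "step_arm", "body": {
  "moves": [
    [[0, 0, 0, 0, 0.1, 0, 0], [0, 0, 0, 0, 0.15, 0, 0], [0, 0, 0, 0, 0.2, 0, 0], [0, 0, 0, 0, 0.2, 0, 0], [0, 0, 0, 0, 0.2, 0, 0]]
  ]
}}

```text
time_s: 5.48
tcp_pos: [0.4523, 0.0791, 0.1049]
ee_rot: [[0.985, 0.001, -0.174], [0.174, 0.0, 0.985], [0.001, -1.0, 0.0]]
wrist_force: [-1.9, 1.6, 6.0]
gripper_width: 0.409
```

```bash
python3 -c "
from h import *
go(.4505,.0775,.1035,100)
d=cap('scene')
crop(d,290,80,390,230,4,'s5.png')
go(.4505,.0775,.1035,100)"
```

```text
t 5.48 tcp [0.4523 0.0791 0.1049] yaw 100.04 F [-1.9  1.6  6. ] w 0.409 j [  30.   14.  -32.    0.  -43. -110.]
turn [-0.0001  0.0008  0.0013] shift cm [-0.202  0.135 -0.127]
t 5.53 tcp [0.4523 0.0791 0.1049] yaw 100.04 F [-2.   0.1  5. ] w 0.407 j [  30.   14.  -32.    0.  -43. -110.]
turn [-0.0001  0.0007  0.0013] shift cm [-0.205  0.136 -0.124]
```

View pics/s5.png

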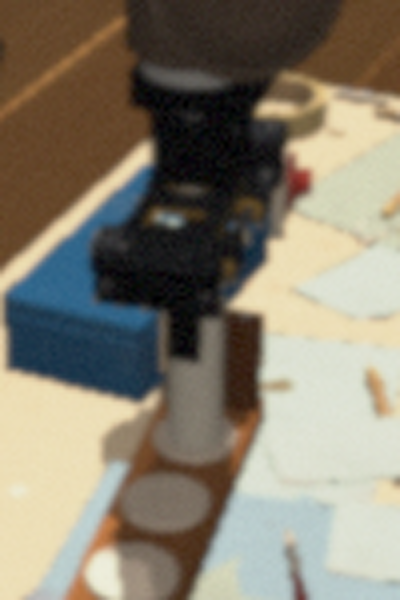

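>>> {"method": "step_arm", "body": {
  "moves": [
    [[0, 0, 0, 0, -0.2, -0.13, 0], [0, 0, 0, 0, -0.1, -0.13, 0], [0, 0, 0, 0, 0, -0.13, 0], [0, 0, 0, 0, 0, -0.13, 55], [0, 0, 0, 0, 0, -0.13, 55]]
  ]
}}

```text
time_s: 5.95
tcp_pos: [0.4522, 0.0777, 0.1041]
ee_rot: [[0.985, 0.001, -0.174], [0.174, 0.0, 0.985], [0.001, -1.0, 0.0]]
wrist_force: [0.3, 0.1, 0.6]
gripper_width: 0.49
```

>>> {"method": "step_arm", "body": {
  "moves": [
    [[0, 0, 0, 0, 0, 0, 60], [0, 0, 0, 0, 0, 0, 60], [0, 0, 0, 0, -3, 0, 60], [0, 0, 0, 0, -7, 0, 60], [0, 0, 0, 0, -11, 0, 60]]
  ]
}}

```text
time_s: 6.37
tcp_pos: [0.4512, 0.0771, 0.2145]
ee_rot: [[0.985, -0.003, -0.174], [0.174, -0.002, 0.985], [-0.003, -1.0, -0.001]]
wrist_force: [1.3, 0.8, -0.4]
gripper_width: 0.599
```

```bash
python3 -c "
from h import *
go(.6218,.1093,.2,100)
d=cap('scene')
print(post(d,.451,.0775,.126),pad(d,.451,.0775))
crop(d,290,80,390,230,4,'s6.png')
go(.6218,.1093,.2,100)"
```

```text
t 6.37 tcp [0.4512 0.0771 0.2145] yaw 100.02 F [ 1.3  0.8 -0.4] w 0.599 j [  30.    7.  -24.    0.  -60. -110.]
turn [ 0.0012  0.0003 -0.0033] shift cm [17.365  1.388  0.204]
(array([0.45858037, 0.08055545]), np.float64(13.701026916503906)) (array([0.4497591 , 0.08023841]), np.float64(99.06720733642578))
t 6.42 tcp [0.4564 0.0786 0.2237] yaw 100.14 F [1.7 0.5 6.8] w 0.601 j [  30.    6.  -23.    0.  -60. -110.]
turn [-0.0009  0.0025  0.0148] shift cm [16.787  2.616  0.102]
```

View pics/s6.png

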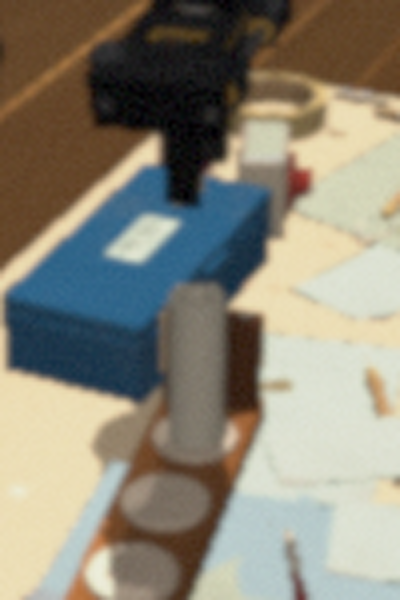

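>>> {"method": "step_arm", "body": {
  "moves": [
    [[0, 0, 0, 3.5, 0, 0.05, 60], [0, 0, 0, 7.5, 0, 0.1, 60], [0, 0, 0, 11.5, 0, 0.15, 60], [0, 0, 0, 15, 1, 0.15, 60], [0, 0, 0, 17.2, 2, 0.15, 60]]
  ]
}}

```text
time_s: 6.83
tcp_pos: [0.6245, 0.1096, 0.1932]
ee_rot: [[0.985, 0.002, -0.174], [0.174, 0.0, 0.985], [0.002, -1.0, 0.0]]
wrist_force: [0.1, 0.1, -0.5]
gripper_width: 0.597
```

>>> {"method": "step_arm", "body": {
  "moves": [
    [[0, 0, 0, 0, 0, 0, 60], [0, 0, 0, 0, 0, 0, 60], [0, 0, 0, 0, 0, 0, 60], [0, 0, 0, 0, 0, 0, 60], [0, 0, 0, 0, 0, 0, 60]]
  ]
}}

```text
time_s: 7.25
tcp_pos: [0.6205, 0.109, 0.1952]
ee_rot: [[0.985, 0.001, -0.174], [0.174, 0.001, 0.985], [0.001, -1.0, 0.0]]
wrist_force: [0.1, 0.2, -0.6]
gripper_width: 0.602
```

```bash
python3 -c "
from h import *
go(.6218,.1093,.057,100)
c=cap('top');d=cap('scene')
print(post(d,.4515,.0775,.126,.006),post(c,.4505,.0775,.126,.006))
crop(d,220,60,380,230,3.3,'s7.png');crop(c,300,120,420,240,4,'t7.png')
go(.6218,.1093,.057,100)"
```

```text
t 7.25 tcp [0.6205 0.109  0.1952] yaw 100.04 F [ 0.1  0.2 -0.6] w 0.602 j [  25.   24.   -2.    0.  -64. -105.]
turn [-0.0003  0.0007  0.0015] shift cm [1.090e-01 1.382e+01 6.000e-03]
(array([0.45072291, 0.0780555 ]), np.float64(164.99244689941406)) (array([0.44930383, 0.07692435]), np.float64(170.400634765625))
t 7.35 tcp [0.6207 0.109  0.1952] yaw 100.04 F [-0.1  0.6  0.3] w 0.606 j [  25.   24.   -2.    0.  -64. -105.]
turn [-0.0004  0.0007  0.0015] shift cm [9.2000e-02 1.3818e+01 1.0000e-03]
```

View pics/s7.png

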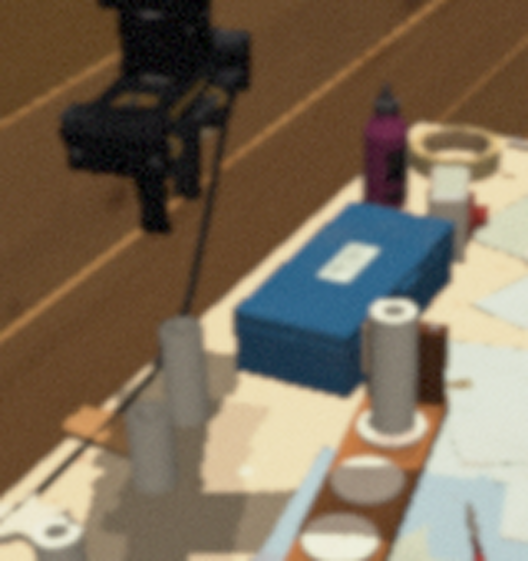

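View pics/t7.png

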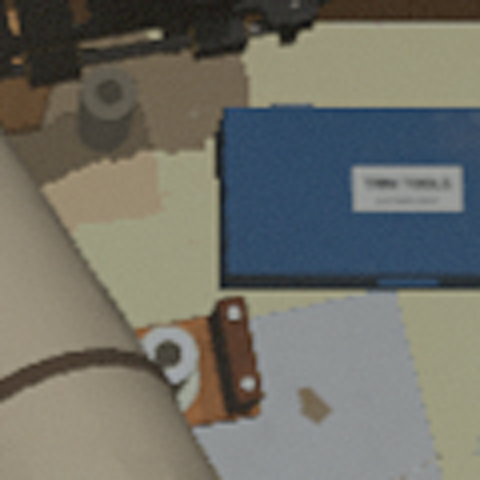

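```bash
python3 -c "
from h import *
d=cap('scene');c=cap('top')
def onx(k,u,v,X):
    f=K(k);M=k['cam_to_world'];w=M[:3,:3]@np.array([(u-k['cx'])/f,(v-k['cy'])/f,1]);o=M[:3,3];return (o+w*(X-o[0])/w[0]).round(3)
for X in(.66,.69):
  print(X,[onx(d,*p,X) for p in((284,105),(281,132),(276,155),(268,172),(240,200))])
  print('  top',[onx(c,*p,X) for p in((398,105),(380,118),(360,126),(340,131),(310,134))])
"
```

```text
0.66 [array([ 0.66 , -0.017,  0.179]), array([0.66 , 0.008, 0.108]), array([0.66 , 0.044, 0.053]), array([0.66 , 0.091, 0.023]), array([0.66 , 0.227, 0.017])]
  top [array([ 0.66 , -0.04 ,  0.243]), array([ 0.66 , -0.014,  0.156]), array([0.66 , 0.027, 0.095]), array([0.66 , 0.074, 0.054]), array([0.66 , 0.15 , 0.028])]
0.69 [array([ 0.69 , -0.065,  0.154]), array([ 0.69 , -0.038,  0.08 ]), array([ 0.69 , -0.001,  0.022]), array([ 0.69 ,  0.048, -0.009]), array([ 0.69 ,  0.191, -0.016])]
  top [array([ 0.69 , -0.057,  0.162]), array([ 0.69 , -0.028,  0.068]), array([0.69 , 0.016, 0.003]), array([ 0.69 ,  0.066, -0.042]), array([ 0.69 ,  0.149, -0.07 ])]
```

>>> {"method": "step_arm", "body": {
  "moves": [
    [[0, 0, 0, 0.15, 3, 0, 60], [0, 0, 0, 0.15, 6.5, 0, 60], [0, 0, 0, 0.15, 10, 0, 60], [0, 0, 0, 0.15, 12.5, 0, 60], [0, 0, 0, 0.15, 13.7, 0, 60]]
  ]
}}

```text
time_s: 7.87
tcp_pos: [0.6202, 0.1085, 0.0534]
ee_rot: [[0.985, -0.006, -0.173], [0.173, -0.002, 0.985], [-0.006, -1.0, -0.001]]
wrist_force: [-1.0, -1.0, 0.2]
gripper_width: 0.6
```

>>> {"method": "step_arm", "body": {
  "moves": [
    [[0, 0, 0, 0, 0, 0, 60], [0, 0, 0, 0, 0, 0, 60], [0, 0, 0, 0, 0, 0, 60], [0, 0, 0, 0, 0, 0, 60], [0, 0, 0, 0, 0, 0, 60]]
  ]
}}

```text
time_s: 8.28
tcp_pos: [0.6237, 0.1097, 0.059]
ee_rot: [[0.985, 0.003, -0.174], [0.174, 0.001, 0.985], [0.004, -1.0, 0.001]]
wrist_force: [-0.2, -0.0, 0.1]
gripper_width: 0.602
```

```bash
python3 -c "
from h import *
go(.6218,.1093,.057,100)"
```

```text
t 8.28 tcp [0.6237 0.1097 0.059 ] yaw 100.03 F [-0.2 -0.   0.1] w 0.602 j [  25.   32.  -10.    0.  -47. -105.]
turn [-0.0007  0.0005  0.0035] shift cm [-0.19   0.202 -0.006]
```

>>> {"method": "step_arm", "body": {
  "moves": [
    [[0, 0, 0, -0.1, 0, 0, 60], [0, 0, 0, -0.1, 0, 0, 0], [0, 0, 0, -0.1, 0, 0, 0], [0, 0, 0, -0.1, 0, 0, 0], [0, 0, 0, -0.1, 0, 0, 0]]
  ]
}}

```text
time_s: 8.7
tcp_pos: [0.6217, 0.1091, 0.0572]
ee_rot: [[0.985, 0.0, -0.174], [0.174, -0.0, 0.985], [0.0, -1.0, -0.0]]
wrist_force: [0.4, 0.3, 1.4]
gripper_width: 0.399
```

>>> {"method": "step_arm", "body": {
  "moves": [
    [[0, 0, 0, 0, 0, 0, 0], [0, 0, 0, 0, 0, 0, 0], [0, 0, 0, 0, -2, 0, 0], [0, 0, 0, 0, -5, 0, 0], [0, 0, 0, 0, -8, 0, 0]]
  ]
}}

```text
time_s: 9.12
tcp_pos: [0.6204, 0.1087, 0.1361]
ee_rot: [[0.985, -0.004, -0.174], [0.174, -0.001, 0.985], [-0.005, -1.0, -0.001]]
wrist_force: [0.9, 0.1, -1.3]
gripper_width: 0.399
```

```bash
python3 -c "
from h import *
go(.4374,.1507,.14,100)"
```

```text
t 9.12 tcp [0.6204 0.1087 0.1361] yaw 100.0 F [ 0.9  0.1 -1.3] w 0.399 j [  25.   27.   -6.   -0.  -57. -105.]
turn [ 0.0007 -0.0001 -0.0046] shift cm [-17.294  -0.317   7.316]
```

>>> {"method": "step_arm", "body": {
  "moves": [
    [[0, 0, 0, -2, -0.3, 2, 0], [0, 0, 0, -5.5, -0.3, 4.5, 0], [0, 0, 0, -9.2, -0.3, 6, 0], [0, 0, 0, -13, -0.3, 7.3, 0], [0, 0, 0, -16, -0.3, 7.3, 0]]
  ]
}}

```text
time_s: 9.53
tcp_pos: [0.4482, 0.1536, 0.1393]
ee_rot: [[0.985, -0.002, -0.175], [0.175, -0.0, 0.985], [-0.002, -1.0, 0.0]]
wrist_force: [0.2, 0.2, -1.9]
gripper_width: 0.4
```

>>> {"method": "step_arm", "body": {
  "moves": [
    [[0, 0, 0, -1, 0, 0, 0], [0, 0, 0, -1.3, 0, 0, 0], [0, 0, 0, -1.3, 0, 0, 0], [0, 0, 0, -1.3, 0, 0, 0], [0, 0, 0, -1.3, 0, 0, 0]]
  ]
}}

```text
time_s: 9.95
tcp_pos: [0.44, 0.1513, 0.14]
ee_rot: [[0.985, 0.001, -0.173], [0.173, 0.0, 0.985], [0.001, -1.0, 0.0]]
wrist_force: [1.1, -0.2, -1.9]
gripper_width: 0.399
```

```bash
python3 -c "
from h import *
go(.4374,.1507,.078,100)"
```

```text
t 9.95 tcp [0.44   0.1513 0.14  ] yaw 99.97 F [ 1.1 -0.2 -1.9] w 0.399 j [  39.   12.  -29.    0.  -49. -119.]
turn [-0.0002 -0.0004  0.0008] shift cm [-0.269  6.202 -0.014]
```

>>> {"method": "step_arm", "body": {
  "moves": [
    [[0, 0, 0, -0.25, 1, 0, 0], [0, 0, 0, -0.25, 2.5, 0, 0], [0, 0, 0, -0.25, 4, 0, 0], [0, 0, 0, -0.25, 5, 0, 0], [0, 0, 0, -0.25, 5.6, 0, 0]]
  ]
}}

```text
time_s: 10.37
tcp_pos: [0.4366, 0.1501, 0.0825]
ee_rot: [[0.985, -0.002, -0.173], [0.173, -0.001, 0.985], [-0.002, -1.0, -0.001]]
wrist_force: [0.1, -0.4, -1.0]
gripper_width: 0.4
```

>>> {"method": "step_arm", "body": {
  "moves": [
    [[0, 0, 0, 0, 0, 0, 0], [0, 0, 0, 0, 0, 0, 0], [0, 0, 0, 0, 0, 0, 0], [0, 0, 0, 0, 0, 0, 0], [0, 0, 0, 0, 0, 0, 0]]
  ]
}}

```text
time_s: 10.78
tcp_pos: [0.4365, 0.1508, 0.0847]
ee_rot: [[0.985, 0.001, -0.174], [0.174, 0.001, 0.985], [0.001, -1.0, 0.001]]
wrist_force: [-0.0, 0.0, -2.2]
gripper_width: 0.4
```

```bash
python3 -c "
from h import *
go(.4374,.1507,.078,100)"
```

```text
t 10.78 tcp [0.4365 0.1508 0.0847] yaw 100.02 F [-0.   0.  -2.2] w 0.4 j [  39.   17.  -33.    0.  -40. -119.]
turn [-0.0007  0.0004  0.0014] shift cm [ 0.082  0.67  -0.021]
```

>>> {"method": "step_arm", "body": {
  "moves": [
    [[0, 0, 0, 0.08, 0.2, 0, 0], [0, 0, 0, 0.08, 0.4, 0, 0], [0, 0, 0, 0.08, 0.55, 0, 0], [0, 0, 0, 0.08, 0.6, 0, 0], [0, 0, 0, 0.08, 0.65, 0, 0]]
  ]
}}

```text
time_s: 11.2
tcp_pos: [0.4369, 0.1506, 0.0781]
ee_rot: [[0.985, -0.0, -0.174], [0.174, -0.0, 0.985], [-0.0, -1.0, -0.0]]
wrist_force: [-3.0, -0.7, 8.6]
gripper_width: 0.398
```

>>> {"method": "step_arm", "body": {
  "moves": [
    [[0, 0, 0, 0, 0.05, 0, 0], [0, 0, 0, 0, 0.05, 0, 0], [0, 0, 0, 0, 0.05, 0, 0], [0, 0, 0, 0, 0.05, 0, 0], [0, 0, 0, 0, 0.05, 0, 0]]
  ]
}}

```text
time_s: 11.62
tcp_pos: [0.437, 0.1506, 0.0781]
ee_rot: [[0.985, 0.0, -0.174], [0.174, -0.0, 0.985], [0.0, -1.0, -0.0]]
wrist_force: [-3.0, -0.7, 7.9]
gripper_width: 0.4
```

```bash
python3 -c "
from h import *
go(.4374,.1507,.078,100)"
```

```text
t 11.62 tcp [0.437  0.1506 0.0781] yaw 100.04 F [-3.  -0.7  7.9] w 0.4 j [  39.   17.  -34.    0.  -39. -119.]
turn [0.0002 0.0008 0.0003] shift cm [0.046 0.007 0.004]
```

Touching down; release and retreat.

>>> {"method": "step_arm", "body": {
  "moves": [
    [[0, 0, 0, 0, -0.05, 0, 60], [0, 0, 0, 0, -0.05, 0, 60], [0, 0, 0, 0, -0.05, 0, 60], [0, 0, 0, 0, -0.05, 0, 60], [0, 0, 0, 0, -0.05, 0, 60]]
  ]
}}

```text
time_s: 12.03
tcp_pos: [0.437, 0.1506, 0.0774]
ee_rot: [[0.985, 0.0, -0.174], [0.174, -0.0, 0.985], [-0.0, -1.0, -0.0]]
wrist_force: [0.3, -0.2, 0.5]
gripper_width: 0.588
```

>>> {"method": "step_arm", "body": {
  "moves": [
    [[0, 0, 0, 0, -2, 0, 60], [0, 0, 0, 0, -5, 0, 60], [0, 0, 0, 0, -8.5, 0, 60], [0, 0, 0, 0, -10.5, 0, 60], [0, 0, 0, 0, -11.5, 0, 60]]
  ]
}}

```text
time_s: 12.45
tcp_pos: [0.4383, 0.1514, 0.1959]
ee_rot: [[0.985, 0.005, -0.174], [0.174, 0.003, 0.985], [0.006, -1.0, 0.002]]
wrist_force: [-0.5, -0.6, -1.6]
gripper_width: 0.599
```

```bash
python3 -c "
from h import *
go(.5975,.199,.16,100)"
```

```text
t 12.45 tcp [0.4383 0.1514 0.1959] yaw 100.05 F [-0.5 -0.6 -1.6] w 0.599 j [  39.    8.  -25.    0.  -57. -119.]
turn [-0.0022  0.0008  0.0057] shift cm [16.482  3.687  1.9  ]
```

>>> {"method": "step_arm", "body": {
  "moves": [
    [[0, 0, 0, 3.5, 0, 0.5, 60], [0, 0, 0, 7.5, 0, 1, 60], [0, 0, 0, 11.5, 1, 1.5, 60], [0, 0, 0, 15, 2.5, 1.9, 60], [0, 0, 0, 16.4, 3.5, 1.9, 60]]
  ]
}}

```text
time_s: 12.87
tcp_pos: [0.5987, 0.199, 0.1554]
ee_rot: [[0.985, 0.001, -0.174], [0.174, -0.0, 0.985], [0.001, -1.0, -0.0]]
wrist_force: [-0.5, -0.5, -1.7]
gripper_width: 0.602
```

>>> {"method": "step_arm", "body": {
  "moves": [
    [[0, 0, 0, 0, 0, 0, 60], [0, 0, 0, 0, 0, 0, 60], [0, 0, 0, 0, 0, 0, 60], [0, 0, 0, 0, 0, 0, 60], [0, 0, 0, 0, 0, 0, 60]]
  ]
}}

```text
time_s: 13.28
tcp_pos: [0.5946, 0.1979, 0.1591]
ee_rot: [[0.985, 0.002, -0.174], [0.174, 0.001, 0.985], [0.002, -1.0, 0.001]]
wrist_force: [-0.2, 0.4, -0.1]
gripper_width: 0.6
```

```bash
python3 -c "
from h import *
d=cap('scene');c=cap('top')
print(post(d,.4505,.0775,.126,.006),post(d,.438,.1507,.106,.01),post(c,.437,.1507,.106,.01))
crop(d,200,60,380,260,3,'s8.png')
go(.5975,.199,.037,100)"
```

```text
(array([0.4508398 , 0.07813042]), np.float64(166.73077392578125)) (array([0.43765243, 0.15120577]), np.float64(194.39456176757812)) (array([0.43634453, 0.15054985]), np.float64(226.8290557861328))
t 13.38 tcp [0.5947 0.1979 0.1588] yaw 100.04 F [0.6 0.2 0.3] w 0.602 j [  33.   26.   -5.    0.  -59. -113.]
turn [-0.0007  0.0008  0.0016] shift cm [ 0.273 12.183  0.051]
```

View pics/s8.png

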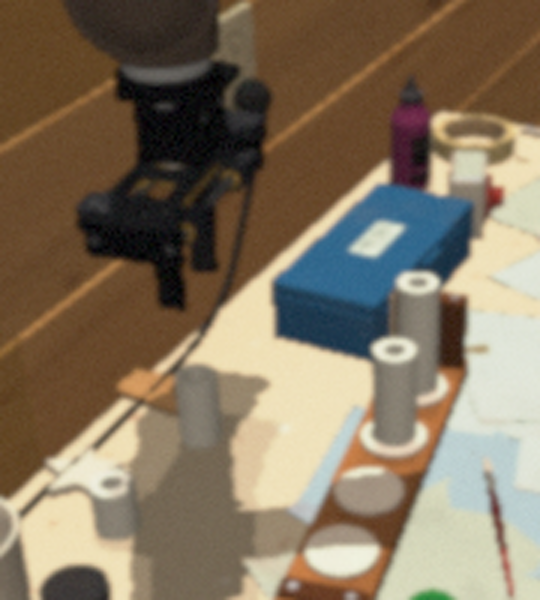

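>>> {"method": "step_arm", "body": {
  "moves": [
    [[0, 0, 0, 0.25, 3, 0.05, 60], [0, 0, 0, 0.25, 6.5, 0.05, 60], [0, 0, 0, 0.25, 9.5, 0.05, 60], [0, 0, 0, 0.25, 11.3, 0.05, 60], [0, 0, 0, 0.25, 12.0, 0.05, 60]]
  ]
}}

```text
time_s: 13.8
tcp_pos: [0.5953, 0.1977, 0.0346]
ee_rot: [[0.985, -0.005, -0.174], [0.174, -0.003, 0.985], [-0.005, -1.0, -0.002]]
wrist_force: [-1.1, -0.2, 0.3]
gripper_width: 0.598
```

>>> {"method": "step_arm", "body": {
  "moves": [
    [[0, 0, 0, 0, 0, 0, 60], [0, 0, 0, 0, 0, 0, 60], [0, 0, 0, 0, 0, 0, 60], [0, 0, 0, 0, 0, 0, 60], [0, 0, 0, 0, 0, 0, 60]]
  ]
}}

```text
time_s: 14.22
tcp_pos: [0.5982, 0.1992, 0.0392]
ee_rot: [[0.985, 0.003, -0.174], [0.174, 0.002, 0.985], [0.003, -1.0, 0.001]]
wrist_force: [-0.6, -0.5, 0.2]
gripper_width: 0.599
```

```bash
python3 -c "
from h import *
go(.5975,.199,.037,100)"
```

```text
t 14.22 tcp [0.5982 0.1992 0.0392] yaw 100.02 F [-0.6 -0.5  0.2] w 0.599 j [  33.   33.  -12.    0.  -45. -113.]
turn [-0.0011  0.0004  0.0027] shift cm [-0.076  0.217 -0.007]
```

>>> {"method": "step_arm", "body": {
  "moves": [
    [[0, 0, 0, 0, 0, 0, 60], [0, 0, 0, 0, 0, 0, 0], [0, 0, 0, 0, 0, 0, 0], [0, 0, 0, 0, 0, 0, 0], [0, 0, 0, 0, 0, 0, 0]]
  ]
}}

```text
time_s: 14.63
tcp_pos: [0.5975, 0.1987, 0.0376]
ee_rot: [[0.985, 0.0, -0.174], [0.174, -0.0, 0.985], [0.0, -1.0, -0.0]]
wrist_force: [0.8, -0.4, 0.4]
gripper_width: 0.411
```

>>> {"method": "step_arm", "body": {
  "moves": [
    [[0, 0, 0, 0, 0, 0, 0], [0, 0, 0, 0, 0, 0, 0], [0, 0, 0, 0, -2, 0, 0], [0, 0, 0, 0, -5, 0, 0], [0, 0, 0, 0, -8, 0, 0]]
  ]
}}

```text
time_s: 15.05
tcp_pos: [0.5964, 0.1982, 0.1168]
ee_rot: [[0.985, -0.004, -0.174], [0.174, -0.002, 0.985], [-0.004, -1.0, -0.001]]
wrist_force: [1.4, 0.9, -1.6]
gripper_width: 0.418
```

```bash
python3 -c "
from h import *
go(.4243,.2232,.12,100)"
```

```text
t 15.05 tcp [0.5964 0.1982 0.1168] yaw 100.0 F [ 1.4  0.9 -1.6] w 0.418 j [  33.   28.   -8.   -0.  -55. -113.]
turn [ 0.0013  0.     -0.0039] shift cm [-16.518  -0.262   5.454]
```

>>> {"method": "step_arm", "body": {
  "moves": [
    [[0, 0, 0, -2, -0.3, 1.5, 0], [0, 0, 0, -5.5, -0.3, 3.5, 0], [0, 0, 0, -9.2, -0.3, 4.7, 0], [0, 0, 0, -13, -0.3, 5.4, 0], [0, 0, 0, -15.5, -0.3, 5.4, 0]]
  ]
}}

```text
time_s: 15.47
tcp_pos: [0.4319, 0.2245, 0.1199]
ee_rot: [[0.985, -0.002, -0.175], [0.175, -0.001, 0.985], [-0.003, -1.0, -0.001]]
wrist_force: [0.1, -1.1, -0.9]
gripper_width: 0.415
```

>>> {"method": "step_arm", "body": {
  "moves": [
    [[0, 0, 0, -0.8, 0, 0, 0], [0, 0, 0, -1.0, 0, 0, 0], [0, 0, 0, -1.0, 0, 0, 0], [0, 0, 0, -1.0, 0, 0, 0], [0, 0, 0, -1.0, 0, 0, 0]]
  ]
}}

```text
time_s: 15.88
tcp_pos: [0.4269, 0.2236, 0.1205]
ee_rot: [[0.985, 0.001, -0.173], [0.173, 0.0, 0.985], [0.001, -1.0, 0.0]]
wrist_force: [-0.2, 0.4, -2.0]
gripper_width: 0.418
```

```bash
python3 -c "
from h import *
go(.4243,.2232,.0586,100)"
```

```text
t 15.88 tcp [0.4269 0.2236 0.1205] yaw 99.97 F [-0.2  0.4 -2. ] w 0.418 j [  47.   15.  -28.    0.  -47. -127.]
turn [-0.0002 -0.0006  0.0007] shift cm [-0.264  6.189  0.   ]
```

>>> {"method": "step_arm", "body": {
  "moves": [
    [[0, 0, 0, -0.25, 1, 0, 0], [0, 0, 0, -0.25, 2.5, 0, 0], [0, 0, 0, -0.25, 4, 0, 0], [0, 0, 0, -0.25, 5, 0, 0], [0, 0, 0, -0.25, 5.6, 0, 0]]
  ]
}}

```text
time_s: 16.3
tcp_pos: [0.4236, 0.2224, 0.063]
ee_rot: [[0.985, -0.002, -0.173], [0.173, -0.002, 0.985], [-0.002, -1.0, -0.001]]
wrist_force: [-0.5, -0.4, -0.9]
gripper_width: 0.415
```

>>> {"method": "step_arm", "body": {
  "moves": [
    [[0, 0, 0, 0, 0, 0, 0], [0, 0, 0, 0, 0, 0, 0], [0, 0, 0, 0, 0, 0, 0], [0, 0, 0, 0, 0, 0, 0], [0, 0, 0, 0, 0, 0, 0]]
  ]
}}

```text
time_s: 16.72
tcp_pos: [0.4235, 0.2231, 0.0652]
ee_rot: [[0.985, 0.001, -0.174], [0.174, 0.001, 0.985], [0.001, -1.0, 0.001]]
wrist_force: [-0.5, 0.4, -1.0]
gripper_width: 0.414
```

```bash
python3 -c "
from h import *
go(.4243,.2232,.0586,100)"
```

```text
t 16.72 tcp [0.4235 0.2231 0.0652] yaw 100.02 F [-0.5  0.4 -1. ] w 0.414 j [  47.   20.  -32.    0.  -38. -127.]
turn [-0.0008  0.0003  0.0012] shift cm [ 0.078  0.661 -0.006]
```

>>> {"method": "step_arm", "body": {
  "moves": [
    [[0, 0, 0, 0.08, 0.2, 0, 0], [0, 0, 0, 0.08, 0.4, 0, 0], [0, 0, 0, 0.08, 0.55, 0, 0], [0, 0, 0, 0.08, 0.6, 0, 0], [0, 0, 0, 0.08, 0.65, 0, 0]]
  ]
}}

```text
time_s: 17.13
tcp_pos: [0.4239, 0.2229, 0.0585]
ee_rot: [[0.985, -0.0, -0.174], [0.174, -0.0, 0.985], [-0.0, -1.0, -0.0]]
wrist_force: [-3.6, -1.0, 8.1]
gripper_width: 0.416
```

>>> {"method": "step_arm", "body": {
  "moves": [
    [[0, 0, 0, 0, 0.05, 0, 0], [0, 0, 0, 0, 0.05, 0, 0], [0, 0, 0, 0, 0.05, 0, 0], [0, 0, 0, 0, 0.05, 0, 0], [0, 0, 0, 0, 0.05, 0, 0]]
  ]
}}

```text
time_s: 17.55
tcp_pos: [0.4239, 0.2229, 0.0585]
ee_rot: [[0.985, 0.0, -0.174], [0.174, -0.0, 0.985], [0.0, -1.0, -0.0]]
wrist_force: [-3.2, 0.3, 8.2]
gripper_width: 0.413
```

```bash
python3 -c "
from h import *
go(.4243,.2232,.0586,100)"
```

```text
t 17.55 tcp [0.4239 0.2229 0.0585] yaw 100.04 F [-3.2  0.3  8.2] w 0.413 j [  47.   20.  -32.    0.  -37. -127.]
turn [0.0002 0.0007 0.0001] shift cm [ 0.046 -0.01   0.025]
```

>>> {"method": "step_arm", "body": {
  "moves": [
    [[0, 0, 0, 0, -0.05, 0, 60], [0, 0, 0, 0, -0.05, 0, 60], [0, 0, 0, 0, -0.05, 0, 60], [0, 0, 0, 0, -0.05, 0, 60], [0, 0, 0, 0, -0.05, 0, 60]]
  ]
}}

```text
time_s: 17.97
tcp_pos: [0.424, 0.2229, 0.0579]
ee_rot: [[0.985, -0.0, -0.174], [0.174, -0.0, 0.985], [-0.0, -1.0, -0.0]]
wrist_force: [-0.7, -0.2, -0.5]
gripper_width: 0.59
```

>>> {"method": "step_arm", "body": {
  "moves": [
    [[0, 0, 0, 0, -2, 0, 60], [0, 0, 0, 0, -5, 0, 60], [0, 0, 0, 0, -8.5, 0, 60], [0, 0, 0, 0, -10.5, 0, 60], [0, 0, 0, 0, -11.5, 0, 60]]
  ]
}}

```text
time_s: 18.38
tcp_pos: [0.4252, 0.224, 0.1764]
ee_rot: [[0.985, 0.005, -0.174], [0.174, 0.004, 0.985], [0.005, -1.0, 0.003]]
wrist_force: [0.1, 0.1, -0.2]
gripper_width: 0.599
```

```bash
python3 -c "
from h import *
go(.5944,.3278,.16,130)"
```

```text
t 18.38 tcp [0.4252 0.224  0.1764] yaw 100.05 F [ 0.1  0.1 -0.2] w 0.599 j [  47.   11.  -24.    0.  -54. -127.]
turn [-0.0016 -0.5227  0.006 ] shift cm [18.457  1.762  7.261]
```

>>> {"method": "step_arm", "body": {
  "moves": [
    [[0, -0.1, 0, 3.5, 0, 1, 60], [0, -0.21, 0, 7, 0, 2.5, 60], [0, -0.31, 0, 10.5, 0, 4, 60], [0, -0.42, 0, 14, 0, 5.5, 60], [0, -0.523, 0, 17.5, 0.5, 7, 60]]
  ]
}}

```text
time_s: 18.8
tcp_pos: [0.586, 0.3234, 0.1688]
ee_rot: [[0.763, 0.002, -0.647], [0.647, 0.001, 0.763], [0.002, -1.0, -0.0]]
wrist_force: [0.6, 0.3, 0.4]
gripper_width: 0.596
```

>>> {"method": "step_arm", "body": {
  "moves": [
    [[0, 0, 0, 0.5, 0, -0.2, 60], [0, 0, 0, 0.5, 0, -0.2, 60], [0, 0, 0, 0.5, 0, -0.2, 60], [0, 0, 0, 0.5, 0, -0.2, 60], [0, 0, 0, 0.5, 0, -0.2, 60]]
  ]
}}

```text
time_s: 19.22
tcp_pos: [0.5883, 0.3234, 0.169]
ee_rot: [[0.766, 0.0, -0.642], [0.642, 0.0, 0.766], [0.0, -1.0, 0.0]]
wrist_force: [-0.9, 0.5, 0.5]
gripper_width: 0.6
```

```bash
python3 -c "
from h import *
d=cap('scene');c=cap('top')
print(post(d,.4250,.2235,.086,.01),post(c,.424,.223,.086,.01),post(d,.5953,.3279,.045,.01))
crop(d,160,80,380,280,3,'s9.png')
go(.5944,.3278,.022,130)"
```

```text
(array([0.42467894, 0.22316728]), np.float64(177.46697998046875)) (array([0.42417952, 0.22388744]), np.float64(213.96377563476562)) (array([0.60678608, 0.32647906]), np.float64(14.699821472167969))
t 19.32 tcp [0.5885 0.3237 0.1692] yaw 129.99 F [-0.5  0.6  0.2] w 0.6 j [ 43.  29.   2.  -0. -63. -93.]
turn [-0.0001 -0.0003  0.0011] shift cm [ 0.699 14.717 -0.06 ]
```

View pics/s9.png

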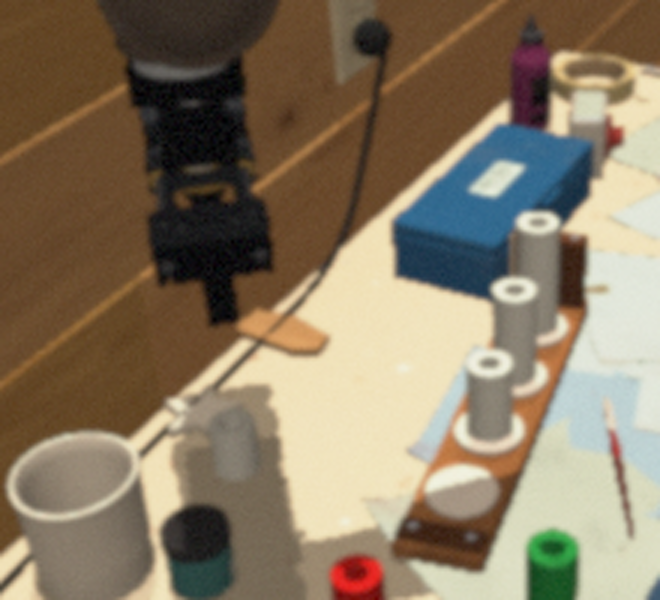

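>>> {"method": "step_arm", "body": {
  "moves": [
    [[0, 0, 0, 0.65, 2.5, -0.05, 60], [0, 0, 0, 0.65, 5.5, -0.05, 60], [0, 0, 0, 0.65, 8.5, -0.05, 60], [0, 0, 0, 0.65, 10.5, -0.05, 60], [0, 0, 0, 0.65, 11.5, -0.05, 60]]
  ]
}}

```text
time_s: 19.73
tcp_pos: [0.5926, 0.3264, 0.0503]
ee_rot: [[0.767, -0.004, -0.642], [0.642, -0.003, 0.767], [-0.005, -1.0, 0.001]]
wrist_force: [0.3, -0.6, -0.2]
gripper_width: 0.599
```

>>> {"method": "step_arm", "body": {
  "moves": [
    [[0, 0, 0, 0, 0.5, 0, 60], [0, 0, 0, 0, 1.2, 0, 60], [0, 0, 0, 0, 1.8, 0, 60], [0, 0, 0, 0, 2.2, 0, 60], [0, 0, 0, 0, 2.5, 0, 60]]
  ]
}}

```text
time_s: 20.15
tcp_pos: [0.5948, 0.3281, 0.0286]
ee_rot: [[0.766, 0.001, -0.643], [0.643, 0.001, 0.766], [0.001, -1.0, -0.0]]
wrist_force: [-0.2, 0.8, -1.5]
gripper_width: 0.6
```

>>> {"method": "step_arm", "body": {
  "moves": [
    [[0, 0, 0, 0, 0, 0, 60], [0, 0, 0, 0, 0, 0, 60], [0, 0, 0, 0, 0, 0, 60], [0, 0, 0, 0, 0, 0, 60], [0, 0, 0, 0, 0, 0, 60]]
  ]
}}

```text
time_s: 20.57
tcp_pos: [0.5947, 0.3279, 0.0284]
ee_rot: [[0.766, 0.0, -0.643], [0.643, 0.0, 0.766], [0.001, -1.0, -0.0]]
wrist_force: [-0.4, 0.2, -0.4]
gripper_width: 0.6
```

```bash
python3 -c "
from h import *
go(.5944,.3278,.0235,130)"
```

```text
t 20.57 tcp [0.5947 0.3279 0.0284] yaw 129.98 F [-0.4  0.2 -0.4] w 0.6 j [ 42.  38.  -4.   0. -48. -93.]
turn [ 0.     -0.0003  0.0006] shift cm [-0.027  0.493  0.01 ]
```

>>> {"method": "step_arm", "body": {
  "moves": [
    [[0, 0, 0, -0.02, 0.2, 0, 60], [0, 0, 0, -0.02, 0.4, 0, 60], [0, 0, 0, -0.02, 0.4, 0, 0], [0, 0, 0, -0.02, 0.4, 0, 0], [0, 0, 0, -0.02, 0.4, 0, 0]]
  ]
}}

```text
time_s: 20.98
tcp_pos: [0.5944, 0.3276, 0.024]
ee_rot: [[0.766, -0.0, -0.643], [0.643, -0.0, 0.766], [-0.0, -1.0, -0.0]]
wrist_force: [-0.6, 0.4, 0.7]
gripper_width: 0.451
```

>>> {"method": "step_arm", "body": {
  "moves": [
    [[0, 0, 0, 0, 0, 0, 0], [0, 0, 0, 0, 0, 0, 0], [0, 0, 0, 0, 0, 0, 0], [0, 0, 0, 0, 0, 0, 0], [0, 0, 0, 0, 0, 0, 0]]
  ]
}}

```text
time_s: 21.4
tcp_pos: [0.5943, 0.3276, 0.024]
ee_rot: [[0.766, -0.0, -0.643], [0.643, -0.0, 0.766], [-0.0, -1.0, 0.0]]
wrist_force: [0.3, -0.3, 0.1]
gripper_width: 0.413
```

>>> {"method": "step_arm", "body": {
  "moves": [
    [[0, 0, 0, 0, -1, 0, 0], [0, 0, 0, 0, -3, 0, 0], [0, 0, 0, 0, -5, 0, 0], [0, 0, 0, 0, -7, 0, 0], [0, 0, 0, 0, -8, 0, 0]]
  ]
}}

```text
time_s: 21.82
tcp_pos: [0.5956, 0.3284, 0.1078]
ee_rot: [[0.766, 0.004, -0.643], [0.643, 0.003, 0.766], [0.005, -1.0, -0.001]]
wrist_force: [1.2, 0.1, -0.5]
gripper_width: 0.413
```

```bash
python3 -c "
from h import *
go(.4115,.2959,.11,100)"
```

```text
t 21.82 tcp [0.5956 0.3284 0.1078] yaw 130.01 F [ 1.2  0.1 -0.5] w 0.413 j [ 42.  33.  -0.   0. -56. -93.]
turn [-0.0006  0.5238  0.0049] shift cm [-16.187  -0.308   9.345]
```

>>> {"method": "step_arm", "body": {
  "moves": [
    [[0, 0.05, 0, -2, -0.3, 1, 0], [0, 0.15, 0, -5.3, -0.3, 3, 0], [0, 0.27, 0, -8.7, -0.3, 5, 0], [0, 0.39, 0, -12, -0.3, 7, 0], [0, 0.5, 0, -15, -0.3, 8.7, 0]]
  ]
}}

```text
time_s: 22.23
tcp_pos: [0.4213, 0.2969, 0.1071]
ee_rot: [[0.982, -0.001, -0.19], [0.19, -0.0, 0.982], [-0.001, -1.0, -0.0]]
wrist_force: [0.3, 1.9, -0.1]
gripper_width: 0.414
```

>>> {"method": "step_arm", "body": {
  "moves": [
    [[0, 0.024, 0, -0.8, 0, 0, 0], [0, 0.024, 0, -1.2, 0, 0, 0], [0, 0.024, 0, -1.2, 0, 0, 0], [0, 0.024, 0, -1.2, 0, 0, 0], [0, 0.024, 0, -1.2, 0, 0, 0]]
  ]
}}

```text
time_s: 22.65
tcp_pos: [0.4129, 0.2961, 0.1071]
ee_rot: [[0.985, 0.001, -0.173], [0.173, 0.001, 0.985], [0.001, -1.0, 0.0]]
wrist_force: [-0.5, 0.0, -1.1]
gripper_width: 0.412
```

```bash
python3 -c "
from h import *
go(.4115,.2959,.045,100)"
```

```text
t 22.65 tcp [0.4129 0.2961 0.1071] yaw 99.95 F [-0.5  0.  -1.1] w 0.412 j [  54.   19.  -26.    0.  -46. -134.]
turn [-0.0005 -0.0008  0.0008] shift cm [-1.430e-01  6.214e+00 -4.000e-03]
```

>>> {"method": "step_arm", "body": {
  "moves": [
    [[0, 0, 0, -0.13, 1, 0, 0], [0, 0, 0, -0.13, 2.5, 0, 0], [0, 0, 0, -0.13, 4, 0, 0], [0, 0, 0, -0.13, 5, 0, 0], [0, 0, 0, -0.13, 5.6, 0, 0]]
  ]
}}

```text
time_s: 23.07
tcp_pos: [0.411, 0.295, 0.0494]
ee_rot: [[0.985, -0.001, -0.172], [0.172, -0.002, 0.985], [-0.002, -1.0, -0.001]]
wrist_force: [-0.5, -0.9, -0.3]
gripper_width: 0.409
```

>>> {"method": "step_arm", "body": {
  "moves": [
    [[0, 0, 0, 0, 0, 0, 0], [0, 0, 0, 0, 0, 0, 0], [0, 0, 0, 0, 0, 0, 0], [0, 0, 0, 0, 0, 0, 0], [0, 0, 0, 0, 0, 0, 0]]
  ]
}}

```text
time_s: 23.48
tcp_pos: [0.4108, 0.2957, 0.0517]
ee_rot: [[0.985, 0.001, -0.173], [0.173, 0.001, 0.985], [0.001, -1.0, 0.001]]
wrist_force: [0.1, -0.3, -1.2]
gripper_width: 0.415
```

```bash
python3 -c "
from h import *
go(.4115,.2959,.045,100)"
```

```text
t 23.48 tcp [0.4108 0.2957 0.0517] yaw 99.96 F [ 0.1 -0.3 -1.2] w 0.415 j [  54.   23.  -29.    0.  -38. -134.]
turn [-0.001  -0.0007  0.0011] shift cm [0.072 0.672 0.006]
```

>>> {"method": "step_arm", "body": {
  "moves": [
    [[0, 0, 0, 0.07, 0.2, 0, 0], [0, 0, 0, 0.07, 0.4, 0, 0], [0, 0, 0, 0.07, 0.55, 0, 0], [0, 0, 0, 0.07, 0.6, 0, 0], [0, 0, 0, 0.07, 0.65, 0, 0]]
  ]
}}

```text
time_s: 23.9
tcp_pos: [0.4111, 0.2953, 0.0449]
ee_rot: [[0.985, -0.0, -0.173], [0.173, -0.001, 0.985], [-0.0, -1.0, -0.001]]
wrist_force: [-2.3, -1.2, 6.8]
gripper_width: 0.415
```

>>> {"method": "step_arm", "body": {
  "moves": [
    [[0, 0, 0, 0, 0.05, 0, 0], [0, 0, 0, 0, 0.05, 0, 0], [0, 0, 0, 0, 0.05, 0, 0], [0, 0, 0, 0, 0.05, 0, 0], [0, 0, 0, 0, 0.05, 0, 0]]
  ]
}}

```text
time_s: 24.32
tcp_pos: [0.411, 0.2953, 0.0449]
ee_rot: [[0.985, 0.0, -0.173], [0.173, -0.0, 0.985], [-0.0, -1.0, -0.0]]
wrist_force: [-2.7, -2.2, 6.7]
gripper_width: 0.415
```

```bash
python3 -c "
from h import *
go(.4115,.2959,.045,100)"
```

```text
t 24.32 tcp [0.411  0.2953 0.0449] yaw 99.98 F [-2.7 -2.2  6.7] w 0.415 j [  54.   24.  -29.    0.  -37. -134.]
turn [ 0.0003 -0.0004 -0.    ] shift cm [ 0.054 -0.011  0.047]
```

>>> {"method": "step_arm", "body": {
  "moves": [
    [[0, 0, 0, 0, -0.05, 0, 60], [0, 0, 0, 0, -0.05, 0, 60], [0, 0, 0, 0, -0.05, 0, 60], [0, 0, 0, 0, -0.05, 0, 60], [0, 0, 0, 0, -0.05, 0, 60]]
  ]
}}

```text
time_s: 24.73
tcp_pos: [0.4112, 0.2955, 0.0444]
ee_rot: [[0.985, -0.0, -0.173], [0.173, -0.0, 0.985], [-0.0, -1.0, -0.0]]
wrist_force: [0.8, -0.8, -0.3]
gripper_width: 0.591
```

>>> {"method": "step_arm", "body": {
  "moves": [
    [[0, 0, 0, 0, -2, 0, 60], [0, 0, 0, 0, -5, 0, 60], [0, 0, 0, 0, -8.5, 0, 60], [0, 0, 0, 0, -12.5, 0, 60], [0, 0, 0, 0, -15.5, 0, 60]]
  ]
}}

```text
time_s: 25.15
tcp_pos: [0.4117, 0.2958, 0.2026]
ee_rot: [[0.985, 0.002, -0.173], [0.173, 0.002, 0.985], [0.002, -1.0, 0.001]]
wrist_force: [0.7, 0.5, -0.2]
gripper_width: 0.601
```

>>> {"method": "step_arm", "body": {
  "moves": [
    [[0, 0, 0, 2, -1, 0, 60], [0, 0, 0, 5, -1, 0, 60], [0, 0, 0, 8, -1, 0, 60], [0, 0, 0, 11, -1, 0, 60], [0, 0, 0, 13, -1, 0, 60]]
  ]
}}

```text
time_s: 25.57
tcp_pos: [0.5414, 0.3182, 0.2091]
ee_rot: [[0.985, 0.0, -0.172], [0.172, 0.0, 0.985], [0.0, -1.0, 0.0]]
wrist_force: [0.3, -0.4, 0.1]
gripper_width: 0.595
```

>>> {"method": "step_arm", "body": {
  "moves": [
    [[0, 0, 0, 0, 0, 0, 60], [0, 0, 0, 0, 0, 0, 60], [0, 0, 0, 0, 0, 0, 60], [0, 0, 0, 0, 0, 0, 60], [0, 0, 0, 0, 0, 0, 60]]
  ]
}}

```text
time_s: 25.98
tcp_pos: [0.5384, 0.3179, 0.21]
ee_rot: [[0.985, 0.0, -0.174], [0.174, 0.0, 0.985], [0.0, -1.0, 0.0]]
wrist_force: [0.4, -0.4, 0.2]
gripper_width: 0.596
```

```bash
python3 -c "
from h import *
d=cap('scene');c=cap('top')
for x,y,z in[(.4505,.0775,.126),(.437,.151,.106),(.4243,.2232,.086),(.4115,.2959,.066)]:
  print([(a.round(4),round(float(s))) for a,s in(post(d,x,y,z,.008),post(c,x,y,z,.008))])
crop(d,200,80,400,290,2.8,'s10.png');crop(c,200,120,400,260,4,'t10.png')
go(.4115,.2959,.045,100)"
```

```text
[(array([0.4508, 0.078 ]), 169), (array([0.4485, 0.0778]), 235)]
[(array([0.4376, 0.151 ]), 198), (array([0.4364, 0.1504]), 224)]
[(array([0.4246, 0.2233]), 177), (array([0.4242, 0.2239]), 216)]
[(array([0.4116, 0.2957]), 184), (array([0.4112, 0.2974]), 199)]
t 26.08 tcp [0.5386 0.318  0.21  ] yaw 100.0 F [-1.   0.3 -0. ] w 0.597 j [  45.   23.   -2.   -0.  -65. -125.]
turn [-0.0003  0.      0.0004] shift cm [-12.906  16.499   0.022]
```

View pics/s10.png

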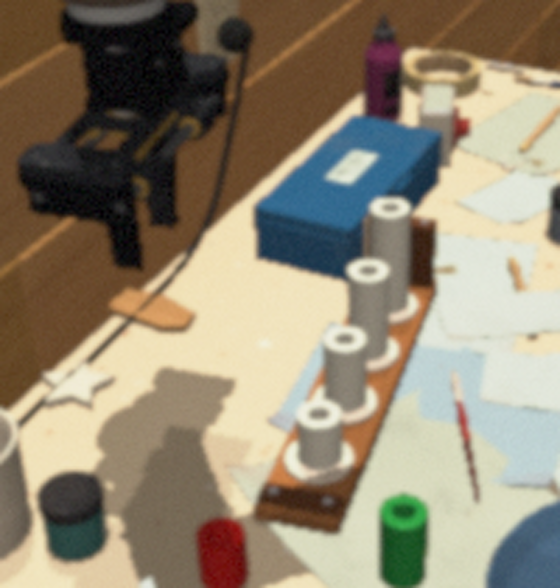

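View pics/t10.png

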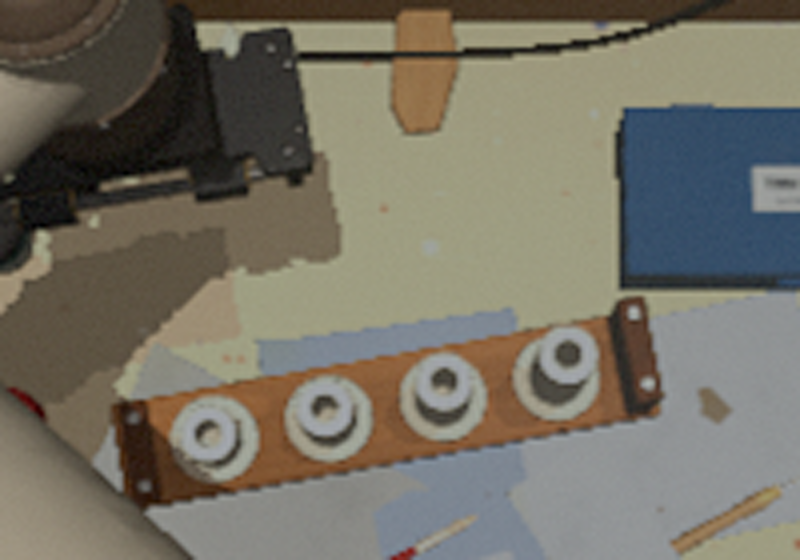

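All four posts stand upright and within about 1–2 mm of their pad centres. They step down from the stop at scene crop (390,210) to the shortest at (320,415). The arm is clear of them.

```bash
python3 -c "
from h import *
print(r.finish_job())"
```

```text
the job is handed in; nothing more can be done
None
```

The four posts are standing on the prop board in height order, tallest next to the end stop: post105 on pad0, post85 on pad1, post65 on pad2 and post45 on pad3. I handed the job in at about 26 s of the 104 s allowed.

- **Placement:** after the last release, both cameras put every post within about 2 mm of its pad centre, averaging about 1 mm. The pictures show all four upright, with the gripper clear of them. The two cameras differ from each other by 1–2 mm, which matches the stated calibration error.
- **Forces:** the wrist readings I saw peaked at about 9 N while setting the posts down. Those were read between moves, so a brief higher peak could have been missed.
- **Look-alikes:** I did not touch the green and red ones.
- **Failed checks:** one camera fit of post105 just after its release, and one of post45 before its pickup, came out wrong because of shadow. I re-measured post105 in better light. For post45 I used the earlier measurement, and the grasp worked.

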